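Put the stray pepper mills back in their size rows

TASK

Two dark wooden pepper mills, one tall and one short, have been left on the shop counter. Stand each one upright on the floor of the aluminium tray whose fixed display mill is of the same size: the tall mill in the tall row, the short mill in the short row.

Things in the scene. Friction and masses are not known exactly. Their poses are not given: they have to be found in the camera images.
- mill_tall: The loose tall pepper mill, dark brown wood, 178 mm high, about 0.3 kg, standing on the counter (the white mill is not wanted). Head: straight 46 mm cylinder, 40 mm high, middle 28 mm below the very top (best grip); on it a steel nut 8 mm high, included in the height. Below: waist 36 to 42 mm, round foot 56 mm across. Yaw does not matter. Origin: centre of the foot's underside; z up.
- mill_short: The loose short pepper mill, dark brown wood, 118 mm high, about 0.2 kg, standing on the counter (the white mill is not wanted). Head: straight 46 mm cylinder, 40 mm high, middle 28 mm below the very top (best grip); on it a steel nut 8 mm high, included in the height. Below: waist 36 to 42 mm, round foot 56 mm across. Yaw does not matter. Origin: centre of the foot's underside; z up.
- row_tall: Row for tall mills: fixed aluminium tray 260 (x) by 104 (y) mm, floor 4 mm thick, rim 4 mm thick, its top 12 mm above the counter. A display mill just like mill_tall (178 mm high) is fixed in it at x = +80, y = 0 mm; the free part is centred at x = -50, y = 0. Origin: centre of the underside, on the counter; x along the tray, away from the robot within 10 degrees; z up.
- row_short: Row for short mills: fixed aluminium tray 260 (x) by 104 (y) mm, floor 4 mm thick, rim 4 mm thick, its top 12 mm above the counter. A display mill just like mill_short (118 mm high) is fixed in it at x = +80, y = 0 mm; the free part is centred at x = -50, y = 0. Origin: centre of the underside, on the counter; x along the tray, away from the robot within 10 degrees; z up.
There are look-alikes about, which are no part of the job. What is shaped like the mill_short but green is not meant.

How it is judged:
At the end, for the whole second after the job is handed in: Tall mill in the tall row, short mill in the short row: each upright within 10 degrees, at rest, foot on the tray floor inside the rim (origin under 8 mm above the tray's underside, within 22 mm of its centre line, x between -105 and +30 mm in the tray's frame) (x of mill_tall in the frame of row_tall between -0.105 and 0.03 m and y of mill_tall in the frame of row_tall between -0.022 and 0.022 m and z of mill_tall in the frame of row_tall between 0 and 0.008 m and angle between each of mill_tall, mill_short's own z axis and vertical below 0.175 rad and linear speed of each of mill_tall, mill_short below 0.02 m/s and x of mill_short in the frame of row_short between -0.105 and 0.03 m and y of mill_short in the frame of row_short between -0.022 and 0.022 m and z of mill_short in the frame of row_short between 0 and 0.008 m); the robot touches nothing.
It also fails if it takes over 59 s, if anything falls off the work surface, if the arm or the gripper's body presses on something with over 40 N, if the wrist force passes 120 N, or if a joint passes its speed limit or range.

ROBOT

A 7-joint arm with a two-finger parallel gripper is mounted at the origin on the work surface. World frame = base frame: x ahead of the robot, y to its left, z up, the work surface at z = 0. Lengths are in m, angles in rad, forces in N, time in s.
With the tool pointing down it reaches from about 0.4 to 0.85 m from the base axis. Payload 10.4 kg.
Tool frame: the origin (TCP) lies at the very end of the fingers, on their centre line; the grasp point (between the pads) lies 19 mm behind it; z points along the fingers, y is the direction in which the jaws open and shut (so a half turn about z gives the same grasp; the last joint's range is limited). The gripper opens to 87 mm and grips with 3 to 60 N. Pads are 19 mm wide; open, the fingers measure 117 mm over their backs; the gripper's body (75 mm by 190 mm) begins 51 mm behind the grasp point.
Start: joints at [-1.135, 0.332, -0.065, 1.46, 0.022, 1.35, -0.088], TCP at [0.277, 0.56, 0.183] pointing down, gripper open.
Joint ranges: [-2.6, 2.6], [-0.5, 2.12], [-1.47, 1.34], [0.16, 2.42], [-1.27, 4.41], [0.06, 2.06], [-2.6, 2.6]. Speed limits (rad/s): [2.22, 2.22, 2.79, 2.79, 3.14, 3.14, 3.14].

INTERFACE

Orientations are given as a unit quaternion [x, y, z, w].
In Python, from bench import r, eyes, job gives the robot as it stands. The module is installed in compiled form; this text tells all that it offers.
- The arm moves only by the tool play_rows, never from a script. Its argument "motion" is a list of rows, each a list of 7 numbers: the shift along the tool's x, y, z as a fraction of full scale, then the turn, a rotation vector about the tool's x, y, z as a fraction of full scale, then the opening in per cent of the stroke, from 0 (shut) to 100 (fully open). A call has 1 to 5 rows; each row is the pose to reach, as a shift and turn from the pose commanded when the call began, along the tool's axes at that moment; what a row does not reach only later rows make up. Full scale, the value 1, is 0.2 m for a shift and 90 degrees for a turn. A row lasts 1/8 s, in which the tool goes at most 62.5 mm and 10.7 degrees, less where a joint would pass 70% of its speed; a pose out of reach is approached as far as the arm can. A call with a number of a shift or a turn outside -1 to 1 is refused whole. A call with a gripper value outside its range is refused whole. The fingers move at their own pace and stop on an object; "squeeze" is the grip in N (left out, the last holds). Time passes only in rows, so rows that repeat a pose let the fingers close. It gives the time, the measured TCP pose, the force and the opening at its end, in the units of the state.
- r.read_state(): the state, without advancing time (a new reading comes with each control period).
- eyes.camera(name): name is "scene" or "top"; returns a dict with "image" (384x512x3 uint8, red, green, blue), "mtx" (3x3 intrinsics, pixels), "R" (3x3) and "t" (3): a world point X has camera coordinates R X + t. Camera axes: x right, y down, z forward; pixel columns grow to the right and rows downward; lengths in m; the calibration is good to about 2 mm. A picture is of the moment at which its call begins. There is no depth.
- job.close_job(): hands the job in, once; it reports no verdict.
Trained networks look in a picture, given as the dict that the camera call returned (one of the last four; its "shot" number tells which), for a name from the list of things; names that differ only in an ending like _2 or _b are one class to them, and where a whole thing is asked for, a point or a joint stands for the part that bears it (a point fixed in the world has none). Each returns a list of dicts, best first, with "p" (0 to 1); they miss things now and then, are a little off and sometimes report something else, mostly with a low value. They report only what shows in the picture. A call takes as long as a camera call. They do not tell look-alikes from the thing itself.
- eyes.regions_of(picture, label): "region" (384x512 bool, what is visible of it) and "xy" ([column, row] in pixels, amid what is visible of it).
- eyes.landmark_of(picture, label): "xy" ([column, row] in pixels: a listed point, or the origin of a listed thing).
The state is a dict: "time": time; "joint_positions": joint angles; "joint_vel": joint speeds; "joint_torque": joint torques, N m; "ee_pos": TCP position; "eef_rot": TCP orientation; "ft_force": force on the tool from outside, world axes, zero at the start; "torque": the same for the moment, N m; "width": finger opening in m.
Only numpy, scipy, OpenCV 4.12 (cv2) and the standard library are available. Lean on these libraries where they do the work, as an engineer would, in place of code of your own. Each camera call takes 0.05 s, during which the arm holds its last target. There are 200 camera calls.

## Working session

There is one attempt and no reset: what is moved stays moved. The work goes in short steps, Python scripts to look and compute and a tool call to move; the robot and the scene stay as the last step left them, time stands still between calls to the robot, and variables do not carry over. Pictures are saved under pics/ and viewed, about 8 in all and at most 12, crops included, and the job is handed in when it is done.

Besides the shell and the picture viewer there is one more tool, called as name(argument=value, ...) on one line, values as JSON. play_rows: Moves the arm, as the interface text tells. Shift numbers are shares of 0.2 m and turn numbers shares of 90 degrees, none past 1 either way. Its arguments: {"type":"object","properties":{"motion":{"type":"array","items":{"type":"array","items":{"type":"number"}}},"squeeze":{"type":"number"}},"required":["motion"]}

```bash
mkdir -p pics
cat > h.py <<'E'
import numpy as np, cv2
from bench import r, eyes, job
def snap(n,f):
    p=eyes.camera(n); cv2.imwrite('pics/'+f,p['image'][:,:,::-1]); return p
def toz(p,uv,z):
    d=p['R'].T@np.linalg.inv(p['mtx'])@np.array([uv[0],uv[1],1.]); c=-p['R'].T@p['t']
    return c+d*(z-c[2])/d[2]
def proj(p,X):
    q=p['mtx']@(p['R']@np.array(X,float)+p['t']); return q[:2]/q[2]
E
python3 - <<'E'
from h import *
for n in('scene','top'):
    p=snap(n,n+'1.png'); print(n,-p['R'].T@p['t'],p['R'][2])
    for l in('mill_tall','mill_short','row_tall','row_short'):
        print(l,[(round(d['p'],2),np.round(d['xy']),np.round(toz(p,d['xy'],0),3)) for d in eyes.landmark_of(p,l)])
s=r.read_state();print(s['time'],s['ee_pos'],s['eef_rot'],s['width'])
E
```

```text
scene [ 1.25667112 -0.28463111  0.92419593] [-0.63293352  0.22682628 -0.74023307]
mill_tall [(0.69, array([344., 157.]), array([0.441, 0.322, 0.   ])), (0.54, array([300., 209.]), array([0.585, 0.099, 0.   ]))]
mill_short [(0.84, array([127., 223.]), array([ 0.452, -0.37 ,  0.   ])), (0.74, array([167., 215.]), array([ 0.464, -0.259,  0.   ])), (0.73, array([300., 211.]), array([0.59 , 0.098, 0.   ]))]
row_tall [(0.73, array([302., 213.]), array([0.6  , 0.097, 0.   ]))]
row_short [(0.57, array([235., 230.]), array([ 0.586, -0.098,  0.   ]))]
top [0.34367385 0.00829853 1.07790493] [ 0.15391808 -0.00117133 -0.98808292]
mill_tall []
mill_short [(0.81, array([376., 208.]), array([ 0.466, -0.258,  0.   ])), (0.75, array([420., 209.]), array([ 0.461, -0.365,  0.   ]))]
row_tall [(0.8, array([228., 156.]), array([0.597, 0.099, 0.   ]))]
row_short [(0.89, array([311., 163.]), array([ 0.578, -0.105,  0.   ]))]
0.5 [0.27678412 0.56034999 0.18272203] [ 2.27383137e-01  9.73805375e-01 -2.85746772e-05  8.67823615e-06] 0.08712174692037601
```

View pics/scene1.png

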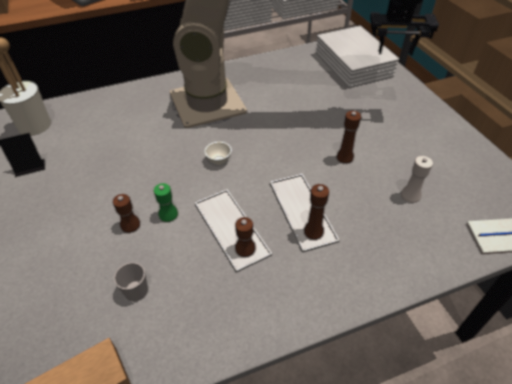

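View pics/top1.png

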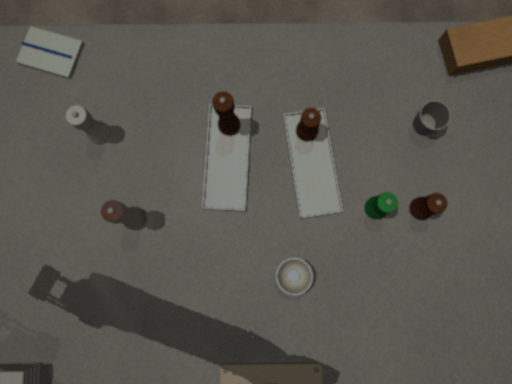

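The scene view shows the loose tall mill at (347,140), with its foot at (344,157). The brown short mill is at (125,213) and the green look-alike at (165,202). The tall tray is at (303,213) and the short tray at (233,229). In the top view the nuts are at about (113,211) for the tall mill and (439,203) for the short one.

Run:
```python
from h import *
from scipy.spatial.transform import Rotation as Ro
p=eyes.camera('top'); q=eyes.camera('scene')
for n,pp,c in(('tall top',p,[((113,211),.178)]),('short top',p,[((439,203),.118)]),('tall sc',q,[((353,115),.174)]),('short sc',q,[((121,199),.115)]),('disp tall',p,[((224,102),.178)]),('disp short',p,[((311,117),.118)])):
    for uv,z in c: print(n,toz(pp,uv,z).round(3))
for l in('mill_tall','mill_short','row_tall','row_short'):
  for n,pp in(('top',p),('sc',q)):
    for d in eyes.regions_of(pp,l):
        ys,xs=np.nonzero(d['region'])
        o=[l,n,round(d['p'],2),np.round(d['xy']),len(xs)]
        if 'row' in l and n=='top':
            P=np.array([toz(pp,(a,b),.008)[:2] for a,b in zip(xs,ys)],np.float32)
            o.append(cv2.minAreaRect(P))
        print(*o)
print(Ro.from_quat(r.read_state()['eef_rot']).as_matrix().round(3))
```

```text
tall top [0.445 0.314 0.178]
short top [ 0.461 -0.364  0.118]
tall sc [0.45  0.317 0.174]
short sc [ 0.468 -0.361  0.115]
disp tall [0.671 0.092 0.178]
disp short [ 0.656 -0.095  0.118]
mill_tall top 0.95 [121. 215.] 855
mill_tall sc 0.77 [348. 137.] 823
mill_short top 0.9 [428. 209.] 765
mill_short top 0.82 [381. 207.] 660
mill_short sc 0.82 [124. 214.] 673
mill_short sc 0.65 [167. 205.] 631
row_tall top 0.89 [226. 155.] 4753 ((0.6102759838104248, 0.10054077208042145), (0.10504049062728882, 0.2950309216976166), 86.46885681152344)
row_tall sc 0.6 [304. 209.] 3192
row_short top 0.63 [312. 166.] 4526 ((0.5802083015441895, -0.1050264835357666), (0.26646000146865845, 0.1054595410823822), 7.960516452789307)
row_short sc 0.83 [236. 231.] 3035
[[-0.897  0.443  0.   ]
 [ 0.443  0.897  0.   ]
 [ 0.     0.    -1.   ]]
```

play_rows(motion=[[0,0,-0.285,0,0,0,100],[-0.3,-0.16,-0.285,0,0,0,100],[-0.6,-0.33,-0.285,0,0,0,100],[-0.8,-0.44,-0.285,0,0,0,100],[-0.9,-0.5,-0.285,0,0,0,100]], squeeze=25)

```text
time: 1.62
ee_pos: [0.3965, 0.3876, 0.2402]
eef_rot: [0.23, 0.973, 0.0, 0.001]
ft_force: [0.0, 0.4, 0.4]
width: 0.0873
```

```bash
cat >> h.py <<'E'
from scipy.spatial.transform import Rotation as Ro
def delta(X):
    s=r.read_state(); M=Ro.from_quat(s['eef_rot']).as_matrix()
    print('t',round(s['time'],2),'pos',s['ee_pos'].round(4) if hasattr(s['ee_pos'],'round') else s['ee_pos'],'w',round(s['width'],4),'F',np.round(s['ft_force'],1),'frac',(M.T@(np.array(X)-s['ee_pos'])/.2).round(3))
E
python3 -c "
from h import *
delta([.447,.316,.24])"
```

```text
t 1.62 pos [0.3965 0.3876 0.2402] w 0.0873 F [0.  0.4 0.4] frac [-0.386 -0.207  0.001]
```

play_rows(motion=[[-0.2,-0.11,0,0,0,0,100],[-0.34,-0.19,0,0,0,0,100],[-0.39,-0.215,0,0,0,0,100],[-0.39,-0.215,0,0,0,0,100]])

```text
time: 2.12
ee_pos: [0.4447, 0.3182, 0.2398]
eef_rot: [0.228, 0.974, 0.0, -0.0]
ft_force: [0.4, 0.9, 0.3]
width: 0.0866
```

```bash
python3 -c "
from h import *
delta([.447,.316,.131])
p=snap('top','a.png');q=snap('scene','b.png')
e=r.read_state()['ee_pos']
a=cv2.resize(p['image'][140:290,40:240],None,fx=2,fy=2);b=cv2.resize(q['image'][60:210,260:460],None,fx=2,fy=2)
for im,pp,o in((a,p,(40,140)),(b,q,(260,60))):
  for z,c in((.178,(0,255,0)),(0,(255,255,0))):
    u=(proj(pp,[.447,.316,z])-o)*2;cv2.circle(im,tuple(int(v) for v in u),3,c,1)
  u=(proj(pp,e)-o)*2;cv2.circle(im,tuple(int(v) for v in u),3,(255,0,255),1)
cv2.imwrite('pics/c.png',np.hstack([a,b])[:,:,::-1])
"
```

```text
t 2.12 pos [0.4447 0.3182 0.2398] w 0.0866 F [0.4 0.9 0.3] frac [-0.015 -0.005  0.544]
```

View pics/c.png

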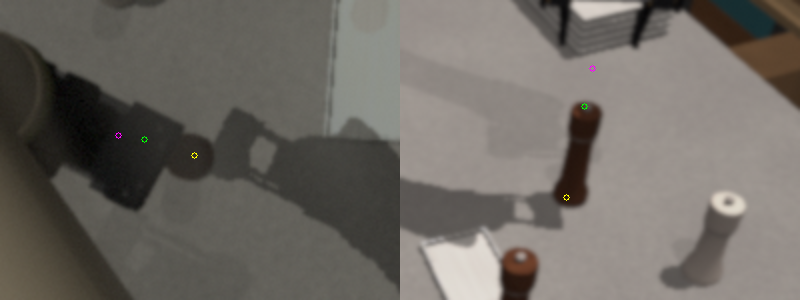

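The crop puts the mill's head and foot on my estimate. The dark finger ends, at about (341,82) and (380,79), look higher than the projected TCP at (356,94), so I'm enlarging that area.

```bash
python3 -c "
from h import *
q=snap('scene','b2.png');s=r.read_state();e=np.array(s['ee_pos']);M=Ro.from_quat(s['eef_rot']).as_matrix()
o=(310,40);b=cv2.resize(q['image'][40:140,310:410],None,fx=6,fy=6,interpolation=cv2.INTER_CUBIC)
b=np.clip(b.astype(float)*1.8,0,255).astype(np.uint8)
for k in(-.0435,0,.0435):
  for h in (0,.05):
    u=(proj(q,e+M[:,1]*k+[0,0,h])-o)*6;cv2.circle(b,tuple(int(v) for v in u),4,(255,0,255),1)
cv2.imwrite('pics/d.png',b[:,:,::-1])
"
```

```text
(no output)
```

View pics/d.png

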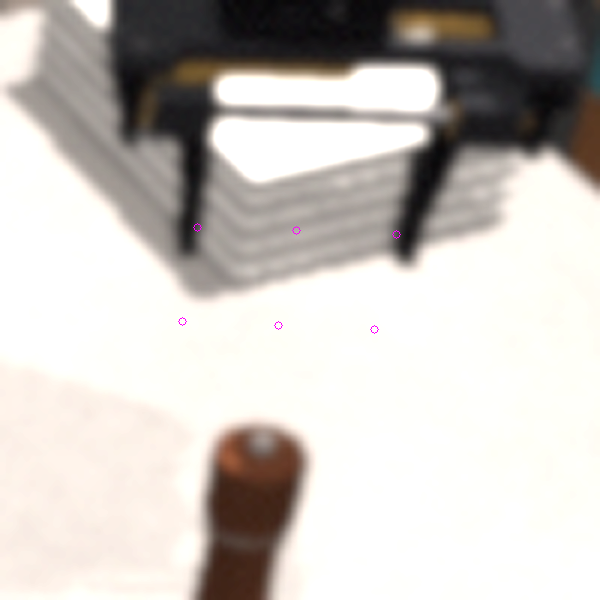

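```bash
python3 -c "
from h import *
q=eyes.camera('scene');p=eyes.camera('top');s=r.read_state();e=np.array(s['ee_pos']);M=Ro.from_quat(s['eef_rot']).as_matrix()
for z in(.24,.26,.28,.3): print(z,*[toz(q,(310+a/6,40+b/6),z).round(3) for a,b in((188,252),(405,262))])
print(e,M[:,1])
o=(20,160);b=cv2.resize(p['image'][160:290,20:150],None,fx=4.6,fy=4.6,interpolation=cv2.INTER_CUBIC)
b=np.clip(b.astype(float)*2.5,0,255).astype(np.uint8)
for h,c in((.07,(255,0,255)),(.107,(0,255,255))):
  P=[(proj(p,e+M[:,1]*k*.095+M[:,0]*l*.0375+[0,0,h])-o)*4.6 for k,l in((1,1),(1,-1),(-1,-1),(-1,1))]
  cv2.polylines(b,[np.array(P,np.int32)],True,c,1)
cv2.imwrite('pics/e.png',b[:,:,::-1])
"
```

```text
0.24 [0.376 0.31  0.24 ] [0.422 0.4   0.24 ]
0.26 [0.402 0.293 0.26 ] [0.447 0.38  0.26 ]
0.28 [0.428 0.275 0.28 ] [0.471 0.36  0.28 ]
0.3 [0.453 0.258 0.3  ] [0.495 0.34  0.3  ]
[0.4440063  0.31910034 0.23967869] [4.41071427e-01 8.97471996e-01 1.09524990e-04]
```

View pics/e.png

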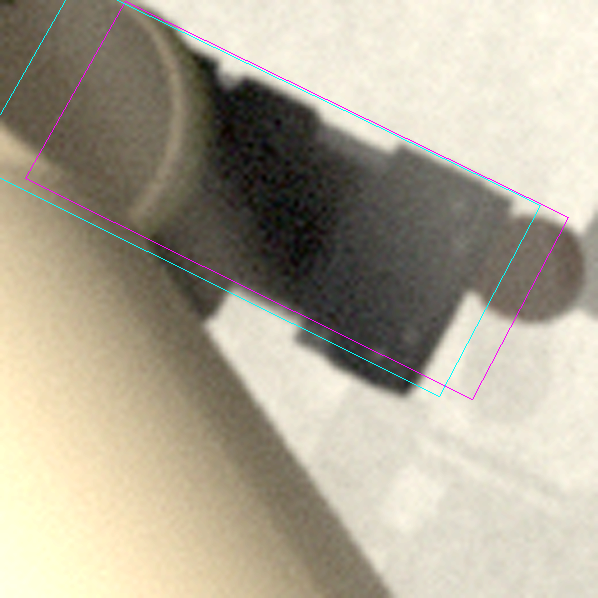

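In the brightened crop, the finger ends sit about 37 mm higher than the state reports, while x and y agree. The top view is consistent with that. I'll descend to a reported 0.131, which is safe under either reading, and look again.

play_rows(motion=[[-0.018,-0.003,0.15,0,0,0,100],[-0.018,-0.003,0.3,0,0,0,100],[-0.018,-0.003,0.45,0,0,0,100],[-0.018,-0.003,0.545,0,0,0,100],[-0.018,-0.003,0.545,0,0,0,100]])

```text
time: 3.0
ee_pos: [0.4466, 0.3158, 0.1295]
eef_rot: [0.227, 0.974, -0.001, -0.001]
ft_force: [-0.1, 0.3, 0.6]
width: 0.0871
```

```bash
python3 -c "
from h import *
delta([.447,.316,.131])
q=snap('scene','b3.png');s=r.read_state();e=np.array(s['ee_pos']);M=Ro.from_quat(s['eef_rot']).as_matrix()
o=(310,70);b=cv2.resize(q['image'][70:170,310:410],None,fx=6,fy=6,interpolation=cv2.INTER_CUBIC)
b=np.clip(b.astype(float)*1.8,0,255).astype(np.uint8)
for k in(-.0435,0,.0435):
  for h,c in ((0,(255,0,255)),(.037,(0,255,255))):
    u=(proj(q,e+M[:,1]*k+[0,0,h])-o)*6;cv2.circle(b,tuple(int(v) for v in u),4,c,1)
cv2.imwrite('pics/f.png',b[:,:,::-1])
"
```

```text
t 3.0 pos [0.4466 0.3158 0.1295] w 0.0871 F [-0.1  0.3  0.6] frac [-0.001  0.002 -0.008]
```

View pics/f.png

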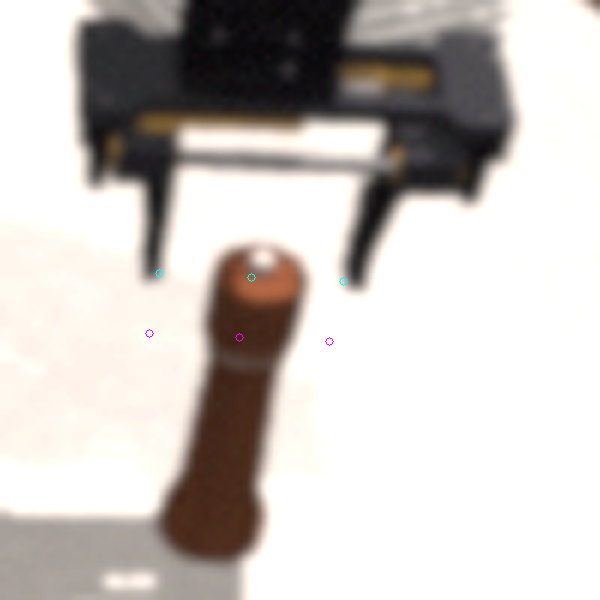

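The picture confirms it: the finger ends are at the +37 mm marks, (150,275) and (355,285) in the crop, on either side of the head. I'll go down another 35 mm and grip.

play_rows(motion=[[0,0,0.09,0,0,0,100],[0,0,0.175,0,0,0,100],[0,0,0.175,0,0,0,100],[0,0,0.175,0,0,0,20],[0,0,0.175,0,0,0,20]], squeeze=25)

```text
time: 3.68
ee_pos: [0.4481, 0.3161, 0.0963]
eef_rot: [0.227, 0.974, 0.0, 0.0]
ft_force: [0.7, 0.0, -0.3]
width: 0.0742
```

play_rows(motion=[[0,0,0,0,0,0,20],[0,0,0,0,0,0,20],[0,0,0,0,0,0,20],[0,0,0,0,0,0,20]])

```text
time: 4.18
ee_pos: [0.4479, 0.316, 0.0959]
eef_rot: [0.227, 0.974, 0.0, 0.0]
ft_force: [0.9, 1.8, 0.5]
width: 0.0455
```

play_rows(motion=[[0,0,-0.1,0,0,0,20],[0,0,-0.25,0,0,0,20],[-0.1,-0.08,-0.25,0,0,0,20],[-0.25,-0.2,-0.25,0,0,0,20],[-0.4,-0.33,-0.25,0,0,0,20]])

```text
time: 4.8
ee_pos: [0.4901, 0.22, 0.1452]
eef_rot: [0.227, 0.974, -0.0, -0.0]
ft_force: [0.4, -0.3, -2.8]
width: 0.0454
```

play_rows(motion=[[-0.15,-0.125,0,0,0,0,20],[-0.3,-0.25,0,0,0,0,20],[-0.4,-0.335,0,0,0,0,20],[-0.48,-0.4,0,0,0,0,20],[-0.505,-0.417,0,0,0,0,20]])

```text
time: 5.42
ee_pos: [0.5438, 0.1001, 0.1452]
eef_rot: [0.228, 0.974, -0.0, -0.0]
ft_force: [-0.3, 1.5, -3.0]
width: 0.0454
```

play_rows(motion=[[0,0,0,0,0,0,20],[0,0,0,0,0,0,20],[0,0,0,0,0,0,20]])

```text
time: 5.8
ee_pos: [0.5436, 0.1026, 0.1457]
eef_rot: [0.227, 0.974, 0.0, -0.0]
ft_force: [0.2, -0.3, -1.7]
width: 0.0452
```

```bash
python3 -c "
from h import *
delta([.544,.102,.1])
q=snap('scene','b4.png');e=np.array(r.read_state()['ee_pos'])
for l in ('row_tall','mill_tall'):
  print(l,[(round(d['p'],2),np.round(d['xy']),toz(q,d['xy'],.0).round(3)) for d in eyes.landmark_of(q,l)])
o=(230,100);b=cv2.resize(q['image'][100:260,230:390],None,fx=3.75,fy=3.75,interpolation=cv2.INTER_CUBIC)
b=np.clip(b.astype(float)*1.5,0,255).astype(np.uint8)
def dot(X,c):
    u=(proj(q,X)-o)*3.75;cv2.circle(b,tuple(int(v) for v in u),4,c,1)
dot([e[0],e[1],.0544],(255,0,255));dot([e[0],e[1],.054+.178],(255,0,255));dot([.544,.102,.004],(0,0,255))
a=np.deg2rad(-3.5)
for x in(-.13,.13):
  for y in(-.052,.052): dot([.594+x*np.cos(a)-y*np.sin(a),.099+x*np.sin(a)+y*np.cos(a),.012],(0,255,0))
cv2.imwrite('pics/g.png',b[:,:,::-1])
"
```

```text
t 5.8 pos [0.5436 0.1026 0.1457] w 0.0452 F [ 0.2 -0.3 -1.7] frac [-0.003 -0.002  0.229]
row_tall [(0.97, array([302., 211.]), array([0.593, 0.1  , 0.   ])), (0.44, array([128., 225.]), array([ 0.46 , -0.369,  0.   ]))]
mill_tall [(0.84, array([299., 188.]), array([0.508, 0.131, 0.   ])), (0.49, array([232., 228.]), array([ 0.577, -0.103,  0.   ]))]
```

View pics/g.png

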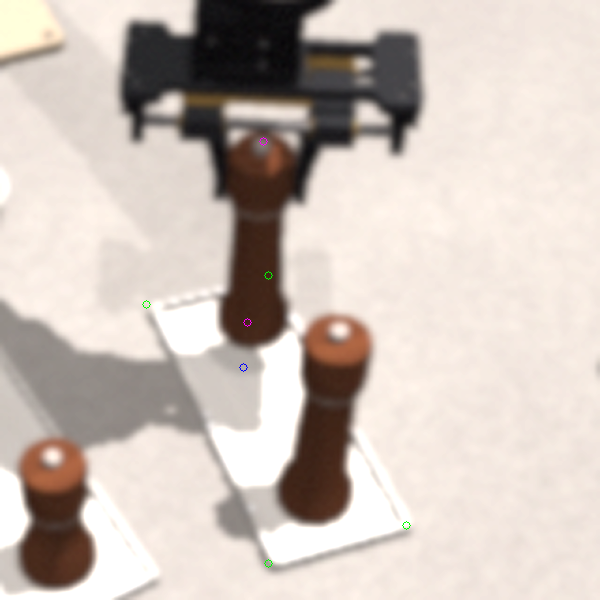

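The mill hangs upright above the free part of the tall tray, and the tray corners match my marks. Lowering now.

play_rows(motion=[[0,0,0.08,0,0,0,20],[0,0,0.16,0,0,0,20],[0,0,0.205,0,0,0,20],[0,0,0.222,0,0,0,20],[0,0,0.228,0,0,0,20]])

```text
time: 6.58
ee_pos: [0.5439, 0.1017, 0.1001]
eef_rot: [0.227, 0.974, 0.0, 0.0]
ft_force: [-0.5, 0.1, -2.4]
width: 0.0455
```

play_rows(motion=[[0,0,0.003,0,0,0,20],[0,0,0.003,0,0,0,20]])

```text
time: 6.82
ee_pos: [0.5441, 0.1017, 0.1]
eef_rot: [0.227, 0.974, 0.0, 0.0]
ft_force: [0.0, 0.6, -2.1]
width: 0.0458
```

play_rows(motion=[[0,0,0.006,0,0,0,20],[0,0,0.012,0,0,0,20],[0,0,0.012,0,0,0,20]])

```text
time: 7.2
ee_pos: [0.5457, 0.1024, 0.0995]
eef_rot: [0.227, 0.974, 0.001, 0.002]
ft_force: [-1.4, 1.4, 11.7]
width: 0.0455
```

Contact. Back off 1 mm, open, then rise.

play_rows(motion=[[0,0,-0.006,0,0,0,20],[0,0,-0.006,0,0,0,100],[0,0,-0.006,0,0,0,100],[0,0,-0.006,0,0,0,100],[0,0,-0.006,0,0,0,100]])

```text
time: 7.82
ee_pos: [0.5437, 0.1016, 0.0982]
eef_rot: [0.227, 0.974, -0.0, -0.0]
ft_force: [-0.2, 0.2, -0.2]
width: 0.0777
```

play_rows(motion=[[0,0,0,0,0,0,100],[0,0,0,0,0,0,100],[0,0,-0.15,0,0,0,100],[0,0,-0.4,0,0,0,100],[0,0,-0.6,0,0,0,100]])

```text
time: 8.45
ee_pos: [0.544, 0.1016, 0.2203]
eef_rot: [0.227, 0.974, 0.0, 0.0]
ft_force: [-0.3, -0.4, 0.7]
width: 0.0867
```

```bash
python3 -c "
from h import *
delta([.464,-.363,.22])
q=eyes.camera('scene');p=eyes.camera('top')
for n,l in (('s','mill_tall'),('s','mill_short')):
  print(l,[(round(d['p'],2),np.round(d['xy']),toz(q,d['xy'],.0).round(3)) for d in eyes.landmark_of(q,l)])
"
```

```text
t 8.45 pos [0.544  0.1016 0.2203] w 0.0867 F [-0.3 -0.4  0.7] frac [-0.67 -2.26  0.  ]
mill_tall [(0.63, array([296., 198.]), array([0.541, 0.108, 0.   ]))]
mill_short [(0.58, array([127., 223.]), array([ 0.453, -0.371,  0.   ])), (0.58, array([170., 216.]), array([ 0.472, -0.253,  0.   ]))]
```

play_rows(motion=[[-0.05,-0.18,0,0,0,0,100],[-0.13,-0.42,0,0,0,0,100],[-0.2,-0.65,0,0,0,0,100],[-0.26,-0.86,0,0,0,0,100],[-0.3,-1,0,0,0,0,100]])

```text
time: 9.28
ee_pos: [0.5077, -0.1064, 0.2169]
eef_rot: [0.228, 0.974, -0.0, -0.001]
ft_force: [0.7, -0.1, -0.3]
width: 0.0869
```

play_rows(motion=[[-0.06,-0.2,0,0,0,0,100],[-0.13,-0.42,0,0,0,0,100],[-0.2,-0.65,0,0,0,0,100],[-0.26,-0.86,0,0,0,0,100],[-0.3,-1,0,0,0,0,100]])

```text
time: 9.9
ee_pos: [0.4727, -0.312, 0.2168]
eef_rot: [0.228, 0.974, -0.0, -0.001]
ft_force: [0.0, 0.3, -0.2]
width: 0.0874
```

play_rows(motion=[[-0.04,-0.16,0,0,0,0,100],[-0.06,-0.26,0,0,0,0,100],[-0.06,-0.27,0,0,0,0,100],[-0.06,-0.27,0,0,0,0,100]])

```text
time: 10.4
ee_pos: [0.4612, -0.3628, 0.2175]
eef_rot: [0.227, 0.974, 0.0, -0.001]
ft_force: [-0.1, -0.2, -0.5]
width: 0.0871
```

```bash
python3 -c "
from h import *
delta([.461,-.364,.0355])
print(r.read_state()['joint_positions'])
q=snap('scene','b5.png');s=r.read_state();e=np.array(s['ee_pos']);M=Ro.from_quat(s['eef_rot']).as_matrix()
o=(70,130);b=cv2.resize(q['image'][130:250,70:190],None,fx=5,fy=5,interpolation=cv2.INTER_CUBIC)
b=np.clip(b.astype(float)*1.6,0,255).astype(np.uint8)
def dot(X,c):
    u=(proj(q,X)-o)*5;cv2.circle(b,tuple(int(v) for v in u),4,c,1)
for k in(-.0435,0,.0435): dot(e+M[:,1]*k+[0,0,.035],(0,255,255))
dot([.461,-.364,.118],(0,255,0));dot([.461,-.364,0],(255,255,0))
cv2.imwrite('pics/i.png',b[:,:,::-1])
"
```

```text
t 10.4 pos [ 0.4612 -0.3628  0.2175] w 0.0871 F [-0.1 -0.2 -0.5] frac [-0.003 -0.006  0.91 ]
[ 0.04646636  0.25938632  0.6610671   1.54374008 -0.16077285  1.3951053
  1.83228277]
```

View pics/i.png

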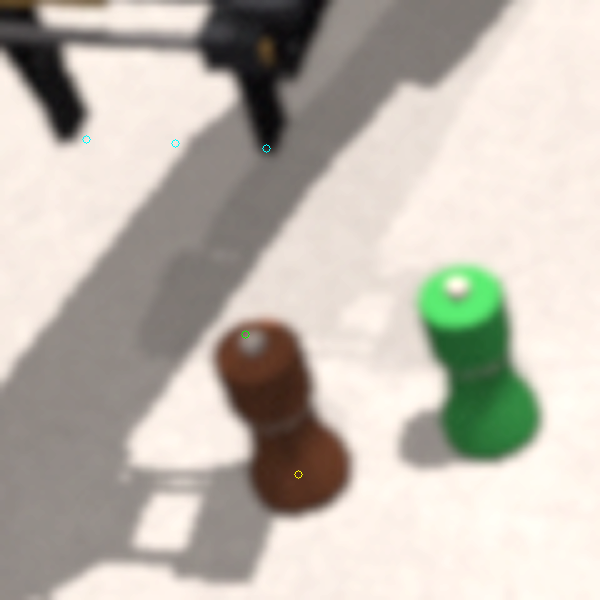

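The gripper is above the brown short mill. Its nut, at (252,343) in the crop, is within about 3 mm of my estimate, and the +35 mm offset still holds. Descending in two calls.

play_rows(motion=[[-0.013,0.005,0.2,0,0,0,100],[-0.013,0.005,0.4,0,0,0,100],[-0.013,0.005,0.55,0,0,0,100],[-0.013,0.005,0.65,0,0,0,100],[-0.013,0.005,0.7,0,0,0,100]])

```text
time: 11.08
ee_pos: [0.4641, -0.3626, 0.0772]
eef_rot: [0.227, 0.974, 0.0, -0.001]
ft_force: [-0.2, -0.3, 0.7]
width: 0.0873
```

play_rows(motion=[[0,0,0.1,0,0,0,100],[0,0,0.18,0,0,0,100],[0,0,0.21,0,0,0,100],[0,0,0.21,0,0,0,100],[0,0,0.21,0,0,0,20]])

```text
time: 11.7
ee_pos: [0.4643, -0.3644, 0.0369]
eef_rot: [0.227, 0.974, -0.0, 0.0]
ft_force: [-0.4, -0.2, 0.1]
width: 0.0829
```

play_rows(motion=[[0,0,0,0,0,0,20],[0,0,0,0,0,0,20],[0,0,0,0,0,0,20],[0,0,0,0,0,0,20],[0,0,0,0,0,0,20]])

```text
time: 12.32
ee_pos: [0.4641, -0.3639, 0.0363]
eef_rot: [0.227, 0.974, 0.0, 0.0]
ft_force: [-0.2, 0.3, 0.8]
width: 0.0451
```

```bash
python3 -c "
from h import *
delta([.530,-.112,.0355])"
```

```text
t 12.32 pos [ 0.4641 -0.3639  0.0363] w 0.0451 F [-0.2  0.3  0.8] frac [0.262 1.275 0.005]
```

The grip reads 45 mm. I'll lift 150 mm so the carried mill clears the green one, then go across.

play_rows(motion=[[0,0,-0.1,0,0,0,20],[0,0,-0.28,0,0,0,20],[0,0,-0.48,0,0,0,20],[0,0,-0.65,0,0,0,20],[0,0,-0.75,0,0,0,20]])

```text
time: 12.95
ee_pos: [0.464, -0.3648, 0.1895]
eef_rot: [0.228, 0.974, -0.0, 0.001]
ft_force: [-0.5, -0.1, -2.5]
width: 0.0454
```

play_rows(motion=[[0.02,0.1,0,0,0,0,20],[0.06,0.28,0,0,0,0,20],[0.1,0.48,0,0,0,0,20],[0.14,0.68,0,0,0,0,20],[0.18,0.88,0,0,0,0,20]])

```text
time: 13.58
ee_pos: [0.5096, -0.1895, 0.1875]
eef_rot: [0.228, 0.974, 0.0, 0.0]
ft_force: [0.9, 0.6, -2.2]
width: 0.0453
```

play_rows(motion=[[0.04,0.18,0,0,0,0,20],[0.07,0.32,0,0,0,0,20],[0.082,0.395,0,0,0,0,20],[0.082,0.395,0,0,0,0,20],[0.082,0.395,0,0,0,0,20]])

```text
time: 14.2
ee_pos: [0.5295, -0.114, 0.1866]
eef_rot: [0.228, 0.974, -0.0, 0.0]
ft_force: [-0.4, -1.1, -2.1]
width: 0.0456
```

```bash
python3 -c "
from h import *
delta([.530,-.112,.0403])"
```

```text
t 14.2 pos [ 0.5295 -0.114   0.1866] w 0.0456 F [-0.4 -1.1 -2.1] frac [0.002 0.01  0.731]
```

play_rows(motion=[[0,0.005,0.2,0,0,0,20],[0,0.005,0.4,0,0,0,20],[0,0.005,0.56,0,0,0,20],[0,0.005,0.65,0,0,0,20],[0,0.005,0.7,0,0,0,20]])

```text
time: 14.82
ee_pos: [0.5302, -0.1122, 0.046]
eef_rot: [0.228, 0.974, -0.0, -0.0]
ft_force: [-0.3, -0.5, -2.3]
width: 0.0455
```

play_rows(motion=[[0,0,0.015,0,0,0,20],[0,0,0.025,0,0,0,20],[0,0,0.03,0,0,0,20],[0,0,0.03,0,0,0,20]])

```text
time: 15.32
ee_pos: [0.5306, -0.1113, 0.0407]
eef_rot: [0.227, 0.974, 0.0, 0.0]
ft_force: [-0.9, -0.5, -1.9]
width: 0.0451
```

play_rows(motion=[[0,0,0.005,0,0,0,20],[0,0,0.01,0,0,0,20],[0,0,0.01,0,0,0,20]])

```text
time: 15.7
ee_pos: [0.5317, -0.1113, 0.04]
eef_rot: [0.227, 0.974, 0.001, 0.001]
ft_force: [-2.2, 1.4, 10.7]
width: 0.0455
```

Contact again. Same release as before.

play_rows(motion=[[0,0,-0.006,0,0,0,20],[0,0,-0.006,0,0,0,100],[0,0,-0.006,0,0,0,100],[0,0,-0.006,0,0,0,100],[0,0,-0.006,0,0,0,100]])

```text
time: 16.32
ee_pos: [0.5303, -0.1114, 0.0395]
eef_rot: [0.227, 0.974, 0.0, -0.0]
ft_force: [-0.0, 1.1, -0.4]
width: 0.0778
```

play_rows(motion=[[0,0,0,0,0,0,100],[0,0,0,0,0,0,100],[0,0,-0.15,0,0,0,100],[0,0,-0.4,0,0,0,100],[0,0,-0.65,0,0,0,100]])

```text
time: 16.95
ee_pos: [0.53, -0.1114, 0.1709]
eef_rot: [0.227, 0.974, -0.0, -0.0]
ft_force: [0.3, 1.1, 0.3]
width: 0.0866
```

play_rows(motion=[[0,0,-0.2,0,0,0,100],[0,-0.1,-0.3,0,0,0,100],[0.1,-0.35,-0.3,0,0,0,100],[0.2,-0.6,-0.3,0,0,0,100],[0.2,-0.8,-0.3,0,0,0,100]])

```text
time: 17.58
ee_pos: [0.4218, -0.2384, 0.2298]
eef_rot: [0.228, 0.974, 0.001, 0.0]
ft_force: [2.0, -0.3, -0.8]
width: 0.0866
```

play_rows(motion=[[0,0,0,0,0,0,100],[0,0,0,0,0,0,100],[0,0,0,0,0,0,100]])

```text
time: 17.95
ee_pos: [0.4242, -0.236, 0.2293]
eef_rot: [0.226, 0.974, -0.0, -0.0]
ft_force: [0.3, -0.7, -0.4]
width: 0.0867
```

```bash
python3 -c "
from h import *
delta([.53,-.112,.2])
q=eyes.camera('scene');p=eyes.camera('top')
for n,pp in(('s',q),('t',p)):
 for l in ('mill_tall','mill_short'):
  print(n,l,[(round(d['p'],2),np.round(d['xy']),toz(pp,d['xy'],.004).round(3)) for d in eyes.landmark_of(pp,l)])
a=cv2.resize(q['image'][130:280,180:355],None,fx=2.28,fy=2.28)
b=cv2.resize(p['image'][90:240,180:355],None,fx=2.28,fy=2.28)
for im,pp,o in((a,q,(180,130)),(b,p,(180,90))):
 for X,h in(((.544,.102),.182),((.530,-.112),.122)):
  for z in(.004,h):
   u=(proj(pp,[*X,z])-o)*2.28;cv2.circle(im,tuple(int(v) for v in u),3,(0,255,255),1)
cv2.imwrite('pics/j.png',np.clip(np.hstack([a,b])[:,:,::-1]*1.5,0,255))
"
```

```text
t 17.95 pos [ 0.4242 -0.236   0.2293] w 0.0867 F [ 0.3 -0.7 -0.4] frac [-0.201  0.79   0.147]
s mill_tall [(0.93, array([296., 199.]), array([0.549, 0.103, 0.004]))]
s mill_short [(0.84, array([172., 216.]), array([ 0.477, -0.246,  0.004])), (0.55, array([222., 212.]), array([ 0.515, -0.11 ,  0.004]))]
t mill_tall [(0.64, array([220., 178.]), array([0.542, 0.117, 0.004]))]
t mill_short [(0.63, array([376., 210.]), array([ 0.46 , -0.257,  0.004])), (0.57, array([314., 187.]), array([ 0.517, -0.11 ,  0.004]))][ WARN:0@4.192] global loadsave.cpp:1063 imwrite_ Unsupported depth image for selected encoder is fallbacked to CV_8U.
```

View pics/j.png

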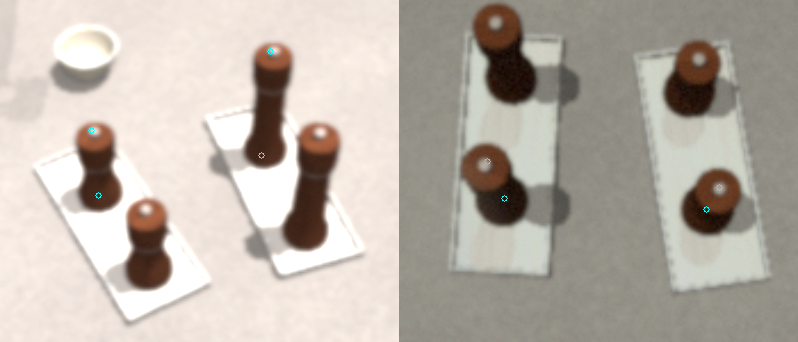

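Both mills stand upright in the free parts of their trays. The nuts and feet are on the predicted marks in both views, and the gripper is clear. I'm handing it in.

```bash
python3 -c "
from h import *
print(job.close_job())"
```

```text
the job is handed in; nothing more can be done
None
```

I stood the tall mill in the tall row and the short brown mill in the short row, then handed the job in at about 18 s of the 59 s allowed. I left the green and white look-alikes alone. `close_job` reports no verdict, so the result rests on my own checks.

**Last checks**
- **Position:** In both camera views each mill is upright. Its nut and foot are within a few millimetres of the planned spots: world (0.544, 0.102) for the tall mill and (0.530, −0.112) for the short one. Each mill's spot is the centre of its tray's free part.
- **Contact:** At each placing I felt about 11 N on the wrist before releasing. The gripper ended open and well clear of everything.

**What disagreed**
- **Finger height:** The state reported the fingertips about 35–37 mm lower than the pictures showed. I went by the pictures and lowered the gripper that much further; both grips closed at the expected 45–46 mm.
- **Network readings:** In the final check, the tall mill's foot read about 15 mm off sideways in the top view, and the short mill's about 13–15 mm off along the tray in both views. The pictures with my overlaid marks did not support either reading.

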